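# Check a turned shaft in the go / no-go gap gauge

## Robot

A 6-joint arm with a two-finger parallel gripper is mounted at the origin on the work surface. World frame = base frame: x ahead of the robot, y to its left, z up, the work surface at z = 0. Lengths are in m, angles in rad, forces in N, time in s.
With the tool pointing down it reaches from about 0.375 to 0.925 m from the base axis. Payload 5.7 kg.
Tool frame: the origin (TCP) lies on the centre line of the jaws, within the pads' length; the fingertips stand 22 mm ahead of it and the grasp point (between the pads) lies 3 mm ahead of it; z points along the fingers, x is the direction in which the jaws open and shut, and the axes are right-handed (so a half turn about z gives the same grasp; the last joint's range is limited). The gripper opens to 88 mm and grips with 3 to 60 N. Pads are 20 mm wide; open, the fingers measure 115 mm over their backs; the gripper's body (75 mm by 178 mm) begins 61 mm behind the grasp point.
Start: joints at [1.071, 0.359, 1.51, -0, 1.272, -0.115], TCP at [0.225, 0.556, 0.245] pointing down, gripper open.
Joint ranges: [-2.97, 2.97], [-1.01, 2.36], [0.21, 2.38], [-0.96, 4.11], [0.2, 2.71], [-2.98, 2.98]. Speed limits (rad/s): [2.39, 2.39, 3.14, 3.14, 3.14, 3.14].

## Interface

Orientations are given as a unit quaternion [x, y, z, w].
In Python, from rig import * gives the robot as it stands. The module is installed in compiled form; this text tells all that it offers.
- The arm moves only by the shell command python3 -m jog 'ROWS' [FORCE]. ROWS is JSON, a list of rows, each a list of 7 numbers: the closure, from -1 (fully open) to 1 (shut), then the shift along the tool's x, y, z as a fraction of full scale, then the turn, a rotation vector about the tool's x, y, z as a fraction of full scale. In form: [[fingers, tx, ty, tz, ax, ay, az], ...]. A call has exactly 8 rows; each row is the pose to reach, as a shift and turn from the pose commanded when the call began, along the tool's axes at that moment; what a row does not reach only later rows make up. Full scale, the value 1, is 0.1 m for a shift and 90 degrees for a turn. A row lasts 1/10 s, in which the tool goes at most 50 mm and 8.59 degrees, less where a joint would pass 70% of its speed; a pose out of reach is approached as far as the arm can. A call with a number of a shift or a turn outside -1 to 1 is refused whole. A call with a gripper value outside its range is refused whole. The fingers move at their own pace and stop on an object; FORCE is the grip in N (left out, the last holds). Time passes only in rows, so rows that repeat a pose let the fingers close, or fill a call up. It gives the time, the measured TCP pose, the force and the opening at its end, in the units of the state.
- get_obs(): the state, without advancing time (a new reading comes with each control period).
- read_camera(name): name is "scene" or "top"; returns the picture (400x640x3 uint8, red, green, blue); there is no depth.
- camera_info(name): a dict with "fx", "fy", "cx", "cy" (pixels), "D" ([k1, k2, p1, p2, k3] as OpenCV has them; the pictures are not rectified), "R" (3x3) and "t" (3): a world point X has camera coordinates R X + t. Camera axes: x right, y down, z forward; pixel columns grow to the right and rows downward; lengths in m; the calibration is good to about 2 mm. A picture is of the moment at which its call begins. camera_info takes no time and is no camera call.
- close_job(): hands the job in, once; it reports no verdict.
The state is a dict: "clock": time; "qpos": joint angles; "qvel": joint speeds; "tau": joint torques, N m; "tcp_pos": TCP position; "eef_rot": TCP orientation; "wrist_force": force on the tool from outside, world axes, zero at the start; "torque": the same for the moment, N m; "width": finger opening in m.
Only numpy, scipy, OpenCV 4.12 (cv2) and the standard library are available. Lean on these libraries where they do the work, as an engineer would, in place of code of your own. Each camera call takes 0.05 s, during which the arm holds its last target.

## Task

Take the turned shaft out of the wooden block and, keeping it upright with its foot just above the bench, push it from the open end of the gap gauge through the go gap (green), then try it against the red no-go anvils: they must stop it, so press there with a light push of about 8 N for about a second, never forcing it. Then draw it back out the way it went in, stand it upright in the pocket of the blue block for passed parts and let go, leaving the oil bottle, wrench and brass bush alone.

Things in the scene. Friction and masses are not known exactly. Their poses are not given: they have to be found in the camera images.
- shaft_mid (a point): Centre of the loose, upright turned steel shaft, on its axis, 55 mm above its foot. 110 mm tall, about 0.34 kg: round shank, 24 mm diameter, from the foot up to 70 mm; above it a dark square head, 18 x 18 mm, 70 to 110 mm above the foot, to grip from above. z is up the shaft; x, y are square to the head's flats. It starts in the wooden block, foot 10 mm above the bench.
- gauge: Gap gauge: steel C-shaped frame fixed flat on the bench, 170 mm long, 84 mm wide, 30 mm high. Origin: on the bench, in the slot. x runs along the slot from the open mouth (x = -80 mm) inwards, y across, z up. The slot is centred on y = 0 and open above and below. Flared lead-in from x = -80 to -55 mm, then the go gap, a wider free space, the red no-go anvils, and a closed end.
- go_gap (a point): Middle of the go gap, on the bench, at x = -37.5 mm of the gauge, axes as the gauge. Two steel jaws with green strips, 26 mm apart, 30 mm high, from x = -55 to -20 mm of the gauge; behind them the slot is about 50 mm wide.
- nogo_zone (a point): Point on the bench at x = 23 mm, y = 0 of the gauge, axes as the gauge: the middle of where the two red no-go anvils may begin. They are rigid, 34 mm high, with an 18 mm gap that the shank cannot enter. They are set differently each time and not measured: their front faces lie within 15 mm of this point in x, so the shaft's axis is stopped at x = 0 to 30 mm of the gauge. Find it by touch.
- passed_pocket (a point): Centre of the floor of the pocket in the fixed blue block with white bands (80 x 80 x 30 mm). The pocket is square, 32 x 32 mm, sides along this point's x and y, 20 mm deep; its floor (this point) is 10 mm above the bench, so a shaft standing in it has its centre 55 mm above this point.
- rack: Fixed light wooden block with red bands, 80 x 80 x 30 mm, in which the shaft starts; origin at the centre of its underside; the same 32 x 32 mm pocket, 20 mm deep, at its middle.
- oil: Bystander: yellow oil bottle with a red cap, 56 mm diameter, 130 mm tall; origin at the centre of its underside. Leave alone.
- wrench: Bystander: steel wrench, 180 mm long, lying flat along its x. Leave alone.
- bush: Bystander: brass bush, 44 mm outer diameter, 30 mm high; origin at the centre of its underside. Leave alone.
Not all that is in view belongs to the job. Of the things shaped like the part that bears shaft_mid, the bare steel one is meant.

How it is judged:
By the outcome, as a careful person would: the job done as asked, in the order asked, and still so for the second after the job is handed in, with the robot touching nothing.
It also fails if it takes over 70 s, if anything falls off the work surface, if the arm or the gripper's body presses on something with over 40 N, if the wrist force passes 120 N, or if a joint passes its speed limit or range.

## Working session

There is one attempt and no reset: what is moved stays moved. The work goes in short steps, Python scripts to look and compute and a shell command to move; the robot and the scene stay as the last step left them, time stands still between calls to the robot, and variables do not carry over. Pictures are saved under pics/ and viewed, and the job is handed in when it is done.

```bash
mkdir -p pics; python3 - <<'E'
from rig import *
import cv2
o=get_obs();print(o)
for n in("scene","top"):
    im=read_camera(n);cv2.imwrite(f"pics/{n}0.png",im[:,:,::-1]);print(n,camera_info(n))
E
```

```text
{'clock': 0.0, 'qpos': array([ 1.07090076e+00,  3.59454169e-01,  1.51141594e+00, -7.40970437e-06,
        1.27247748e+00, -1.15096763e-01]), 'qvel': array([-5.89751026e-04, -3.19878902e-04, -1.12494072e-04,  1.06088385e-05,
        4.93691117e-04, -2.25328582e-04]), 'tau': array([ 1.35215746e-04, -5.15345299e+01, -2.70726925e+01,  6.73975982e-02,
        3.46514129e-02, -1.21005814e-04]), 'tcp_pos': array([0.22492448, 0.55555956, 0.24384609]), 'eef_rot': array([ 8.29267622e-01,  5.58851001e-01, -7.77532103e-04,  4.06707460e-04]), 'wrist_force': array([-0.04469185, -0.82670243,  0.46666705]), 'torque': array([ 0.0249488 ,  0.03854737, -0.02751676]), 'width': 0.08753805753816546}
scene {'fx': 398.4244507917761, 'fy': 398.4244507917761, 'cx': 323.0086060195452, 'cy': 201.7926195269325, 'D': array([-0.00039234,  0.        ,  0.        ,  0.        ,  0.        ]), 'R': array([[ 0.21618263,  0.97629862, -0.01029949],
       [ 0.64272768, -0.15024473, -0.75121745],
       [-0.73496   ,  0.1557804 , -0.65997445]]), 't': array([-0.08836233, -0.33941728,  1.47045547])}
top {'fx': 380.2203095019455, 'fy': 380.2203095019455, 'cx': 321.1844616069793, 'cy': 198.5881827695803, 'D': array([-0.076217,  0.      ,  0.      ,  0.      ,  0.      ]), 'R': array([[-0.02846088, -0.99953969, -0.01050619],
       [-0.98371927,  0.02987309, -0.17721175],
       [ 0.17744403,  0.00529154, -0.98411667]]), 't': array([-0.00849791,  0.62190453,  1.02725592])}
```

View pics/scene0.png

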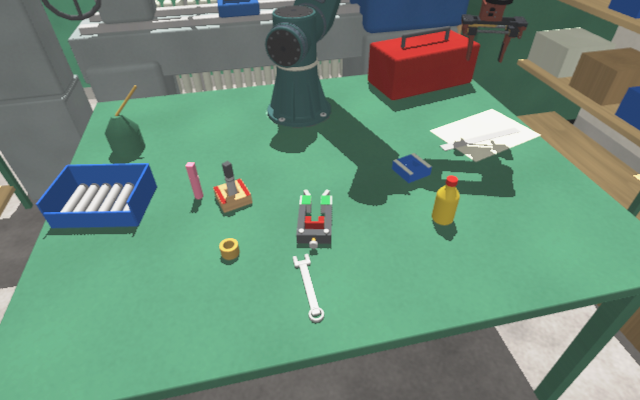

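View pics/top0.png

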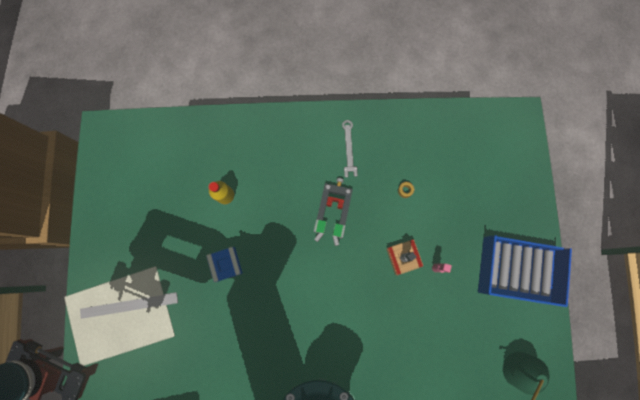

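Candidates for the shaft: the grey one with a dark head in the wooden block (scene 230,182; top 407,252), the pink upright one beside it (scene 195,182; top 442,267), and the rods lying in the blue tray (scene 97,198). By the description it is the bare steel one in the red-banded block. I'll check this in close crops.

```bash
python3 - <<'E'
import cv2,numpy as np
s=cv2.imread("pics/scene0.png");t=cv2.imread("pics/top0.png")
r=lambda im,x,y,w,h:cv2.resize(im[y:y+h,x:x+w],(400,300),interpolation=cv2.INTER_CUBIC)
out=np.vstack([np.hstack([r(s,180,150,80,60),r(s,280,185,80,60)]),np.hstack([r(t,375,225,80,60),r(t,295,185,80,60)])])
cv2.imwrite("pics/c1.png",out)
out=np.hstack([r(t,183,233,80,60),r(s,372,140,80,60)])
cv2.imwrite("pics/c2.png",out)
E
```

```text
(no output)
```

View pics/c1.png

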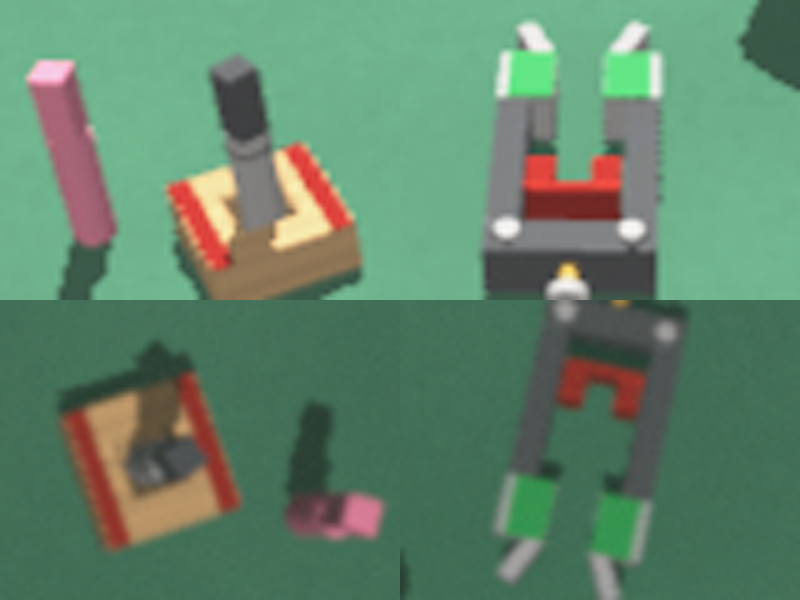

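View pics/c2.png

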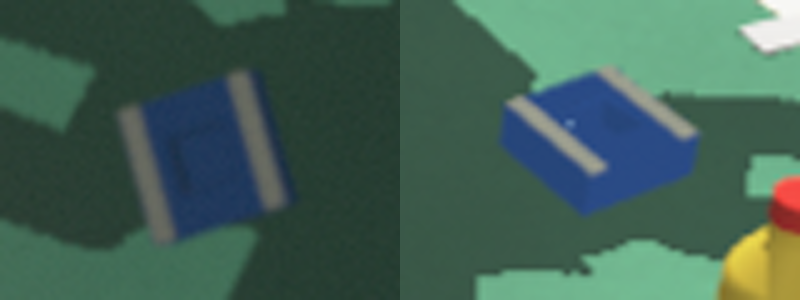

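Top-left crop: the bare steel shaft with a dark head stands in the red-banded block, so it is the one meant. The pink one is a decoy. The gauge's mouth (green) faces the robot. Next I'll measure.

```bash
cat > h.py <<'E'
import cv2,numpy as np
from rig import camera_info
def ray(n,uv):
    c=camera_info(n);K=np.array([[c['fx'],0,c['cx']],[0,c['fy'],c['cy']],[0,0,1]])
    p=cv2.undistortPoints(np.float64(uv).reshape(-1,1,2),K,np.float64(c['D'])).reshape(-1,2)
    d=np.c_[p,np.ones(len(p))]@c['R'];return -c['R'].T@c['t'],d
def plane(n,uv,z):
    o,d=ray(n,uv);return (o+d*((z-o[2])/d[:,2])[:,None])[:,:2]
def proj(n,X):
    c=camera_info(n);K=np.array([[c['fx'],0,c['cx']],[0,c['fy'],c['cy']],[0,0,1]])
    return cv2.projectPoints(np.float64(X).reshape(-1,1,3),cv2.Rodrigues(c['R'])[0],c['t'],K,np.float64(c['D']))[0].reshape(-1,2)
def blobs(im,lo,hi,roi,amin=8):
    x,y,w,h=roi;m=cv2.inRange(cv2.cvtColor(im,cv2.COLOR_BGR2HSV),lo,hi);k=np.zeros_like(m);k[y:y+h,x:x+w]=m[y:y+h,x:x+w]
    n,l,s,c=cv2.connectedComponentsWithStats(k)
    return [(l==i) for i in range(1,n) if s[i][4]>=amin]
def rect(n,mask,z):
    v,u=np.nonzero(mask);P=plane(n,np.c_[u,v],z);(c,s,a)=cv2.minAreaRect(np.float32(P*1000));return P.mean(0)*1000,np.array(c),s,a,len(u)
E
python3 - <<'E'
from h import *
np.set_printoptions(precision=1,suppress=True)
im={n:cv2.imread(f"pics/{n}0.png") for n in("scene","top")}
def show(t,n,lo,hi,roi,z,amin=8):
    for m in blobs(im[n],lo,hi,roi,amin):
        r=rect(n,m,z);v,u=np.nonzero(m);print(t,n,"px",u.mean().round(1),v.mean().round(1),"N",r[4],"mean",r[0],"rectc",r[1],np.array(r[2]),round(r[3],1))
RED1=((0,140,90),(6,255,255))
for n,a,b,c in(("top",(375,225,70,60),(295,180,70,70),(195,240,60,50)),("scene",(205,165,60,50),(280,180,70,70),(385,145,60,45))):
    show("rackred",n,(0,140,80),(8,255,255),a,.03)
    show("rackred2",n,(172,140,80),(180,255,255),a,.03)
    show("green",n,(50,150,110) if n=="top" else (50,130,190),(75,255,255),b,.03)
    show("nogo",n,(0,140,80),(8,255,255),b,.034)
    show("white",n,(0,0,80),(180,90,255),c,.03)
    show("blue",n,(105,120,40),(130,255,255),c,.03)
# head top
for n,p in(("top",(407,254)),("scene",(228,165))): print(n,im[n][p[1]-8:p[1]+8,p[0]-9:p[0]+9].max(2))
E
```

```text
rackred top px 415.9 253.0 N 93 mean [ 460.3 -292.4] rectc [ 460.6 -292. ] [77.3 10.2] 17.1
rackred top px 394.0 260.3 N 107 mean [ 441.7 -228.4] rectc [ 442.1 -228.2] [77.  11.1] 16.4
green top px 320.7 225.9 N 65 mean [546.2 -23. ] rectc [546.4 -22.8] [16.9 31.2] 77.0
green top px 337.5 229.7 N 64 mean [533.7 -70.8] rectc [533.8 -71.2] [17.2 30.1] 69.7
nogo top px 335.0 201.4 N 97 mean [615.8 -66.5] rectc [614.1 -66.1] [44.9 25.4] 76.8
white top px 233.8 260.6 N 146 mean [453.8 227.9] rectc [454. 228.] [80.6 14.8] 16.9
white top px 212.0 268.2 N 147 mean [433.7 290.7] rectc [434.3 290.9] [83.2 15.3] 15.2
blue top px 223.0 264.1 N 468 mean [444.4 259.3] rectc [444.4 259.5] [78.7 49. ] 16.6
rackred scene px 243.2 187.0 N 70 mean [ 446.3 -231.1] rectc [ 445.2 -231.4] [79.2 10.2] 17.0
rackred scene px 219.7 194.9 N 83 mean [ 465.6 -294.5] rectc [ 464.1 -294.6] [80.2 13. ] 16.7
green scene px 305.7 199.5 N 62 mean [536.2 -74.5] rectc [534.2 -74.5] [18.3 32.7] 79.0
green scene px 324.9 199.6 N 58 mean [548.  -25.5] rectc [547.5 -26.4] [18.4 28. ] 77.0
nogo scene px 314.0 222.6 N 195 mean
[... 2033 characters left out ...]
153 179 179 177 178 178]
 [179 180 158 117 117 127 127 127 128 118 100  84 114 161 179 179 180 181]
 [179 179 155 103  88 107 123 118  99  84  72  66  97 153 180 180 180 180]
 [179 179 163 113  69  77  89  88  72  65  65  66  85 145 178 179 179 179]
 [179 180 176 134  65  65  68  68  66  66  65  65  68 139 178 179 179 178]
 [179 180 180 145  76  65  65  65  65  65  65  66  66 138 180 179 177 176]
 [180 181 181 154  95  65  65  66  65  66  65  65  66 113 161 178 176 175]
 [181 181 180 156 101  65  65  65  66  65  66  66  65  98 153 179 178 177]
 [181 182 181 174 131  65  65  65  65  64  65  65  65  85 147 179 178 177]
 [181 181 181 182 142  65  65  65  66  65  65  66  64  69 140 179 178 177]]
```

```bash
python3 - <<'E'
from h import *
np.set_printoptions(precision=1,suppress=True)
im={n:cv2.imread(f"pics/{n}0.png") for n in("scene","top")}
for n,lo,hi,roi,z in(("top",76,92,(406,252,12,10),.12),("scene",110,140,(220,158,13,12),.12)):
    x,y,w,h=roi;g=im[n].max(2);m=np.zeros(g.shape,bool);m[y:y+h,x:x+w]=(g[y:y+h,x:x+w]>=lo)&(g[y:y+h,x:x+w]<=hi)
    l=cv2.connectedComponentsWithStats(m.astype(np.uint8));k=1+np.argmax(l[2][1:,4]);mm=l[1]==k
    v,u=np.nonzero(mm);print(n,u.mean(),v.mean(),rect(n,mm,z))
# frame edges of gauge: grey frame outer silhouette in top
g=im["top"];hsv=cv2.cvtColor(g,cv2.COLOR_BGR2HSV)
m=(hsv[:,:,1]<70);k=np.zeros_like(m);k[186:224,305:362]=m[186:224,305:362]
for nm in("top","scene"):
    hsv=cv2.cvtColor(im[nm],cv2.COLOR_BGR2HSV);m=hsv[:,:,1]<70
    rows=range(200,218,2) if nm=="top" else range(206,222,2);lo_,hi_=(305,362) if nm=="top" else(290,342)
    L=[];R=[]
    for r in rows:
        c=np.nonzero(m[r,lo_:hi_])[0]+lo_
        L.append((c.min()-.5,r));R.append((c.max()+.5,r))
    for E in(L,R):
        P=plane(nm,E,.03)*1000;f=cv2.fitLine(np.float32(P),cv2.DIST_HUBER,0,.01,.01).ravel()
        print(nm,"edge ang",np.degrees(np.arctan(f[1]/f[0])),f[2:],P[:,1])
E
```

```text
top 411.44117647058823 256.2352941176471 (array([ 449.6, -258.5]), array([ 449. , -257.4]), (12.73994255065918, 16.891204833984375), 41.74999237060547, 34)
scene 226.17391304347825 163.2608695652174 (array([ 454.1, -261.9]), array([ 456.6, -261.3]), (18.576847076416016, 16.549198150634766), 33.75425720214844, 23)
top edge ang -15.483434 [598.5 -18.7] [-24.5 -24.4 -21.3 -21.1 -18.1 -17.9 -14.8 -14.7 -11.6]
top edge ang -14.893189 [ 595.9 -104.8] [-111.9 -108.7 -108.5 -105.3 -105.1 -102.  -101.7 -101.5  -98.4]
scene edge ang -14.862207 [ 582.8 -103.5] [ -97.2  -98.5  -99.8 -103.6 -104.8 -106.1 -107.3 -110.9]
scene edge ang -13.402923 [602.1 -20.6] [-14.5 -16.3 -18.  -19.8 -21.5 -23.2 -24.8 -26.5]
```

```bash
python3 - <<'E'
from h import *
im={n:cv2.imread(f"pics/{n}0.png") for n in("scene","top")}
a=im["top"][243:270,395:422];b=im["scene"][155:182,215:242]
f=lambda a:cv2.convertScaleAbs(cv2.resize(a,(399,399),interpolation=cv2.INTER_CUBIC),alpha=1.6)
cv2.imwrite("pics/c3.png",np.hstack([f(a),f(b)]))
# predicted head-top corners for yaw 17 and 40
for yaw in(17,40):
  for n,(cx,cy) in(("top",(.4496,-.2585)),("scene",(.4541,-.2619))):
    t=np.radians(yaw);C=[(cx+.0127*np.cos(t+k*np.pi/2+np.pi/4),cy+.0127*np.sin(t+k*np.pi/2+np.pi/4),.12) for k in range(4)]
    print(yaw,n,proj(n,C).round(1).tolist())
E
```

```text
17 top [[407.0, 254.1], [409.4, 260.6], [415.8, 258.4], [413.4, 251.8]]
17 scene [[230.7, 164.0], [228.4, 160.4], [221.6, 162.5], [223.9, 166.1]]
40 top [[406.6, 256.0], [411.3, 261.1], [416.3, 256.5], [411.5, 251.3]]
40 scene [[231.2, 162.8], [226.4, 160.4], [221.1, 163.7], [225.9, 166.2]]
```

View pics/c3.png

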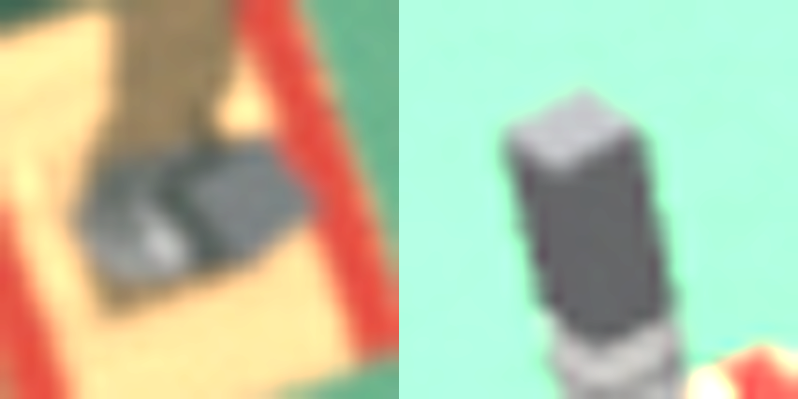

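```bash
python3 - <<'E'
from h import *
s=399/27
for n,C,o in(("top",[(270,138),(320,200),(235,262),(185,200)],(395,243)),("scene",[(186,88),(246,130),(163,175),(106,135)],(215,155))):
    P=plane(n,np.array(C)/s+np.array(o)-.5,.12)*1000
    e=np.roll(P,-1,0)-P;print(n,P.mean(0),np.hypot(*e.T),np.degrees(np.arctan2(e[:,1],e[:,0]))%90)
from rig import get_obs
from scipy.spatial.transform import Rotation as R
M=R.from_quat(get_obs()['eef_rot']).as_matrix();print(M,np.degrees(np.arctan2(M[1,0],M[0,0])))
E
```

```text
top [ 450.09891418 -258.96993034] [13.86428235 18.89667083 13.83625427 18.92240066] [36.16766244 33.13738306 36.28041364 33.22657097]
scene [ 454.9491953  -261.44546193] [17.89380403 17.61971114 16.84824388 17.8283353 ] [32.57210048 34.70990563 33.04590846 38.05478097]
[[ 3.75337661e-01  9.26887825e-01 -7.74992913e-04]
 [ 9.26886687e-01 -3.75338423e-01 -1.46216170e-03]
 [-1.64614449e-03 -1.69526261e-04 -9.99998631e-01]] 67.95478467378355
```

Corner rays give head yaw of about 34.5° and centre of about (452, -260), which agrees with the rack centre (452, -261). The gauge origin is about (576, -57) with yaw of about -14.7°. I'll move off now.

```bash
python3 -m jog '[[-1,-0.12,0.12,0,0,0,0.05],[-1,-0.25,0.25,0,0,0,0.1],[-1,-0.4,0.4,0,0,0,0.16],[-1,-0.55,0.55,0,0,0,0.22],[-1,-0.7,0.7,0,0,0,0.28],[-1,-0.85,0.85,0,0,0,0.34],[-1,-1,1,0,0,0,0.372],[-1,-1,1,0,0,0,0.372]]'
python3 - <<'E'
from h import *
from rig import get_obs
from scipy.spatial.transform import Rotation as R
o=get_obs();M=R.from_quat(o['eef_rot']).as_matrix();print(o['tcp_pos'],np.degrees(np.arctan2(M[1,0],M[0,0])))
im=cv2.imread("pics/scene0.png")
print(plane("scene",[(199.5,198),(190.5,164.5)],0)*1000, plane("scene",[(190.5,164.5)],.11)*1000)
E
```

```text
clock: 0.9
tcp_pos: [0.2806, 0.4237, 0.2443]
eef_rot: [0.955, 0.295, -0.001, 0.001]
wrist_force: [0.4, -0.1, -0.3]
width: 0.0881
[0.28056773 0.42369408 0.2442627 ] 34.328916681287296
[[ 429.09649116 -353.78271178]
 [ 261.13721094 -382.57200268]] [[ 423.8248991  -353.51230428]]
```

```bash
for i in 1; do python3 -m jog '[[-1,0,0.12,0,0,0,0],[-1,0,0.25,0,0,0,0],[-1,0,0.4,0,0,0,0],[-1,0,0.55,0,0,0,0],[-1,0,0.7,0,0,0,0],[-1,0,0.85,0,0,0,0],[-1,0,1,0,0,0,0],[-1,0,1,0,0,0,0]]'; 
python3 -m jog '[[-1,0,0.15,0,0,0,0],[-1,0,0.3,0,0,0,0],[-1,0,0.45,0,0,0,0],[-1,0,0.6,0,0,0,0],[-1,0,0.75,0,0,0,0],[-1,0,0.9,0,0,0,0],[-1,0,1,0,0,0,0],[-1,0,1,0,0,0,0]]'
python3 -m jog '[[-1,0,0.15,0,0,0,0],[-1,0,0.3,0,0,0,0],[-1,0,0.45,0,0,0,0],[-1,0,0.6,0,0,0,0],[-1,0,0.75,0,0,0,0],[-1,0,0.9,0,0,0,0],[-1,0,1,0,0,0,0],[-1,0,1,0,0,0,0]]'
python3 -m jog '[[-1,-0.1,0.15,0,0,0,0],[-1,-0.2,0.3,0,0,0,0],[-1,-0.3,0.45,0,0,0,0],[-1,-0.4,0.6,0,0,0,0],[-1,-0.5,0.75,0,0,0,0],[-1,-0.6,0.9,0,0,0,0],[-1,-0.62,0.9,0,0,0,0],[-1,-0.62,0.9,0,0,0,0]]'
python3 -m jog '[[-1,-0.1,0.15,0,0,0,0],[-1,-0.2,0.3,0,0,0,0],[-1,-0.3,0.45,0,0,0,0],[-1,-0.4,0.6,0,0,0,0],[-1,-0.5,0.75,0,0,0,0],[-1,-0.6,0.9,0,0,0,0],[-1,-0.62,0.9,0,0,0,0],[-1,-0.62,0.9,0,0,0,0]]'
python3 -m jog '[[-1,-0.1,0.15,0,0,0,0],[-1,-0.2,0.3,0,0,0,0],[-1,-0.3,0.45,0,0,0,0],[-1,-0.4,0.6,0,0,0,0],[-1,-0.5,0.75,0,0,0,0],[-1,-0.6,0.9,0,0,0,0],[-1,-0.62,0.9,0,0,0,0],[-1,-0.62,0.9,0,0,0,0]]'; done
python3 - <<'E'
from h import *
from rig import *
o=get_obs()
from scipy.spatial.transform import Rotation as R
o=get_obs();M=R.from_quat(o['eef_rot']).as_matrix();p=o['tcp_pos'];print(p,np.degrees(np.arctan2(M[1,0],M[0,0])),M[2])
print(M.T@(np.array([.452,-.260,.2443])-p)*10)
im=read_camera("scene");cv2.imwrite("pics/s1.png",im[:,:,::-1])
E
```

```text
clock: 1.7
tcp_pos: [0.338, 0.342, 0.2446]
eef_rot: [0.955, 0.296, 0.0, 0.0]
wrist_force: [-0.6, -0.3, -0.0]
width: 0.0876
clock: 2.5
tcp_pos: [0.3941, 0.2605, 0.2446]
eef_rot: [0.955, 0.296, 0.0, 0.0]
wrist_force: [0.3, -0.4, -0.4]
width: 0.0877
clock: 3.3
tcp_pos: [0.4508, 0.178, 0.2446]
eef_rot: [0.955, 0.296, 0.0, 0.0]
wrist_force: [-0.8, 0.5, -0.7]
width: 0.0878
clock: 4.1
tcp_pos: [0.4496, 0.0697, 0.2446]
eef_rot: [0.955, 0.296, -0.0, -0.0]
wrist_force: [0.2, -0.5, -0.5]
width: 0.088
clock: 4.9
tcp_pos: [0.4496, -0.0392, 0.2446]
eef_rot: [0.955, 0.296, -0.0, -0.0]
wrist_force: [-0.2, -0.3, 0.1]
width: 0.0878
clock: 5.7
tcp_pos: [0.4494, -0.1482, 0.2445]
eef_rot: [0.955, 0.296, -0.0, -0.001]
wrist_force: [-0.5, 0.2, 1.3]
width: 0.0879
[ 0.44942258 -0.14817949  0.24451322] 34.458411737465326 [ 7.64589033e-05 -1.06770398e-03 -9.99999427e-01]
[-0.61143766  0.93658649  0.00108545]
```

```bash
python3 -m jog '[[-1,-0.1,0.15,0,0,0,0],[-1,-0.2,0.3,0,0,0,0],[-1,-0.3,0.45,0,0,0,0],[-1,-0.4,0.6,0,0,0,0],[-1,-0.5,0.75,0.1,0,0,0],[-1,-0.6,0.9,0.2,0,0,0],[-1,-0.61,0.937,0.4,0,0,0],[-1,-0.61,0.937,0.6,0,0,0]]'
python3 - <<'E'
from h import *
from rig import *
o=get_obs();print(o['tcp_pos'])
a=[]
for n in("scene","top"):
    im=read_camera(n)[:,:,::-1];u,v=proj(n,o['tcp_pos'])[0].astype(int);print(n,u,v)
    a.append(cv2.resize(im[max(v-40,0):v+50,u-60:u+60],(400,300),interpolation=cv2.INTER_CUBIC))
cv2.imwrite("pics/s2.png",np.hstack(a))
E
```

```text
clock: 6.55
tcp_pos: [0.4526, -0.262, 0.1833]
eef_rot: [0.955, 0.296, 0.0, 0.0]
wrist_force: [-0.1, 0.1, 0.3]
width: 0.0878
[ 0.45256124 -0.26196205  0.1833125 ]
scene 221 141
top 418 254
```

View pics/s2.png

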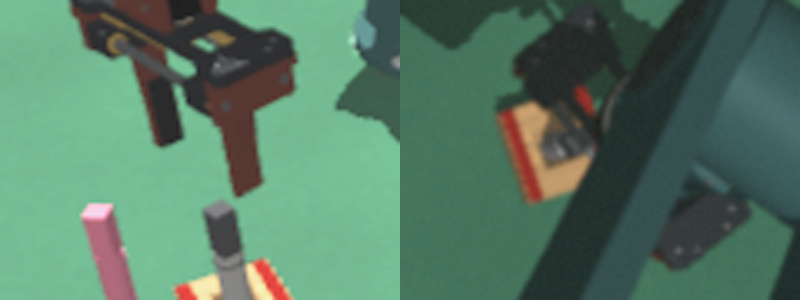

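The fingers straddle the head, with the decoy well to the side. I'll go down and grip.

```bash
python3 -m jog '[[-1,0,0,0.1,0,0,0],[-1,0,0,0.2,0,0,0],[-1,0,0,0.35,0,0,0],[-1,0,0,0.5,0,0,0],[-1,0,0,0.6,0,0,0],[-1,0,0,0.7,0,0,0],[-1,0,0,0.77,0,0,0],[-1,0,0,0.77,0,0,0]]'
python3 -m jog '[[0.2,0,0,0,0,0,0],[0.5,0,0,0,0,0,0],[1,0,0,0,0,0,0],[1,0,0,0,0,0,0],[1,0,0,0,0,0,0],[1,0,0,0,0,0,0],[1,0,0,0,0,0,0],[1,0,0,0,0,0,0]]' 50
```

```text
clock: 7.45
tcp_pos: [0.452, -0.2608, 0.1069]
eef_rot: [0.955, 0.296, -0.0, -0.001]
wrist_force: [0.3, 1.1, -0.6]
width: 0.088
clock: 8.25
tcp_pos: [0.4524, -0.2611, 0.1077]
eef_rot: [0.955, 0.296, -0.0, 0.0]
wrist_force: [1.3, 0.4, 0.2]
width: 0.0274
```

```bash
python3 -m jog '[[1,0,0,0,0,0,0],[1,0,0,0,0,0,0],[1,0,0,0,0,0,0],[1,0,0,0,0,0,0],[1,0,0,0,0,0,0],[1,0,0,0,0,0,0],[1,0,0,0,0,0,0],[1,0,0,0,0,0,0]]' 60
python3 - <<'E'
from rig import *
import numpy as np
o=get_obs();print(o['tcp_pos'],o['wrist_force'],o['torque'],o['width'])
E
```

```text
clock: 9.05
tcp_pos: [0.4523, -0.261, 0.1077]
eef_rot: [0.955, 0.296, -0.0, -0.0]
wrist_force: [-0.1, 0.3, -0.7]
width: 0.018
[ 0.45234734 -0.26102398  0.10767302] [-0.12910707  0.27152284 -0.70935454] [7.38241974e-02 5.40280572e-02 6.96029848e-05] 0.018028903671707674
```

```bash
python3 -m jog '[[1,0,0,-0.06,0,0,0],[1,0,0,-0.15,0,0,0],[1,0,0,-0.25,0,0,0],[1,0,0,-0.35,0,0,0],[1,0,0,-0.45,0,0,0],[1,0,0,-0.5,0,0,0],[1,0,0,-0.5,0,0,0],[1,0,0,-0.5,0,0,0]]'
python3 - <<'E'
from h import *
from rig import *
o=get_obs();print(o['tcp_pos'],o['wrist_force'],o['torque'],o['width'])
im=read_camera("scene")[:,:,::-1];u,v=proj("scene",o['tcp_pos'])[0].astype(int);print(u,v)
cv2.imwrite("pics/s3.png",cv2.resize(im[v-30:v+60,u-60:u+60],(800,600),interpolation=cv2.INTER_CUBIC))
E
```

```text
clock: 9.85
tcp_pos: [0.4523, -0.261, 0.1577]
eef_rot: [0.955, 0.296, -0.0, 0.0]
wrist_force: [-0.9, -0.2, -4.4]
width: 0.0177
[ 0.45232157 -0.26101732  0.15773332] [-0.92419012 -0.15369917 -4.39076545] [-0.0409678   0.04424721 -0.01769343] 0.017650509906210185
223 150
```

View pics/s3.png

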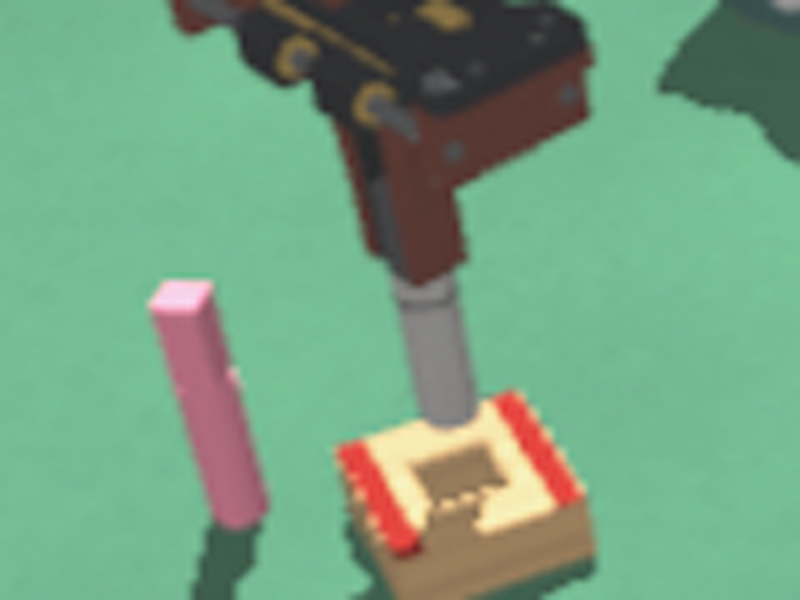

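The shaft is out of the block, upright and held at 18 mm, with about 3.7 N of weight. Next I'll carry it to a point in front of the gauge mouth and turn the jaws along the slot.

```bash
python3 -m jog '[[1,0.08,-0.12,0,0,0,0],[1,0.17,-0.24,0,0,0,0],[1,0.26,-0.37,0,0,0,0],[1,0.36,-0.5,0,0,0,0],[1,0.46,-0.65,0,0,0,0],[1,0.57,-0.8,0,0,0,0],[1,0.68,-0.96,0,0,0,0],[1,0.68,-0.96,0,0,0,0]]'
python3 -m jog '[[1,0.08,-0.12,0,0,0,0.08],[1,0.17,-0.24,0,0,0,0.16],[1,0.26,-0.37,0,0,0,0.24],[1,0.36,-0.5,0,0,0,0.32],[1,0.46,-0.65,0,0,0,0.4],[1,0.57,-0.8,0,0,0,0.48],[1,0.68,-0.96,0,0,0,0.547],[1,0.68,-0.96,0,0,0,0.547]]'
cat > st.py <<'E'
from h import *
from rig import *
from scipy.spatial.transform import Rotation as R
np.set_printoptions(precision=4,suppress=True)
def st():
    o=get_obs();M=R.from_quat(o['eef_rot']).as_matrix();p=o['tcp_pos'];y=-14.7*np.pi/180
    u=np.array([np.cos(y),np.sin(y)]);v=np.array([-u[1],u[0]]);f=o['wrist_force']
    print("tcp",p,"yaw",np.degrees(np.arctan2(M[1,0],M[0,0])).round(2),"tilt",M[:2,2],"gauge x",(p[:2]@u*1000-572.5).round(1),"y",(p[:2]@v*1000-90.2).round(1),"F along",(f[:2]@u).round(2),"across",(f[:2]@v).round(2),"z",f[2].round(2),"w",o['width'].round(4),"t",o['clock'])
    return o
E
python3 - <<'E'
from st import *
o=st()
a=[]
for n in("scene","top"):
    im=read_camera(n)[:,:,::-1];X=o['tcp_pos']+[.04,0,-.07];u,v=proj(n,X)[0].astype(int);print(n,u-45,v-34)
    cv2.imwrite(f"pics/g1{n}.png",im)
    a.append(cv2.resize(im[v-34:v+34,u-45:u+45],(400,300),interpolation=cv2.INTER_CUBIC))
cv2.imwrite("pics/g1.png",np.hstack(a))
E
```

```text
clock: 10.7
tcp_pos: [0.4531, -0.14, 0.1575]
eef_rot: [0.955, 0.298, -0.001, -0.001]
wrist_force: [0.2, -0.4, -4.2]
width: 0.0177
clock: 11.5
tcp_pos: [0.4554, -0.0239, 0.1577]
eef_rot: [0.992, -0.128, -0.0, -0.0]
wrist_force: [-0.1, -0.9, -4.0]
width: 0.0174Traceback (most recent call last):
  File "<stdin>", line 2, in <module>
  File "st.py", line 8, in st
    print("tcp",p,"yaw",np.degrees(np.arctan2(M[1,0],M[0,0])).round(2),"tilt",M[:2,2],"gauge x",(p[:2]@u*1000-572.5).round(1),"y",(p[:2]@v*1000-90.2).round(1),"F along",(f[:2]@u).round(2),"across",(f[:2]@v).round(2),"z",f[2].round(2),"w",o['width'].round(4),"t",o['clock'])
                                                                                                                                                                                                                                              ^^^^^^^^^^^^^^^^
AttributeError: 'float' object has no attribute 'round'
```

Next I'll lower it so the foot is about 4 mm above the bench (TCP z ≈ 0.102), then look.

```bash
sed -i "s/o\['width'\].round(4)/round(float(o['width']),4)/" st.py
python3 -m jog '[[1,0,0,0.08,0,0,0],[1,0,0,0.18,0,0,0],[1,0,0,0.28,0,0,0],[1,0,0,0.38,0,0,0],[1,0,0,0.48,0,0,0],[1,0,0,0.54,0,0,0],[1,0,0,0.555,0,0,0],[1,0,0,0.555,0,0,0]]'
python3 - <<'E'
from st import *
o=st()
a=[]
for n in("scene","top"):
    im=read_camera(n)[:,:,::-1];X=o['tcp_pos']+[.04,0,-.07];u,v=proj(n,X)[0].astype(int);print(n,u-45,v-34)
    cv2.imwrite(f"pics/g1{n}.png",im)
    a.append(cv2.resize(im[v-34:v+34,u-45:u+45],(400,300),interpolation=cv2.INTER_CUBIC))
cv2.imwrite("pics/g1.png",np.hstack(a))
E
```

```text
clock: 12.3
tcp_pos: [0.4557, -0.0259, 0.1019]
eef_rot: [0.992, -0.128, -0.0, 0.0]
wrist_force: [0.1, 0.1, -4.6]
width: 0.0179
tcp [ 0.4557 -0.0259  0.1019] yaw -14.76 tilt [-0.0007  0.    ] gauge x -125.1 y 0.4 F along 0.03 across 0.16 z -4.61 w 0.0179 t 12.3
scene 275 152
top 277 209
```

View pics/g1.png

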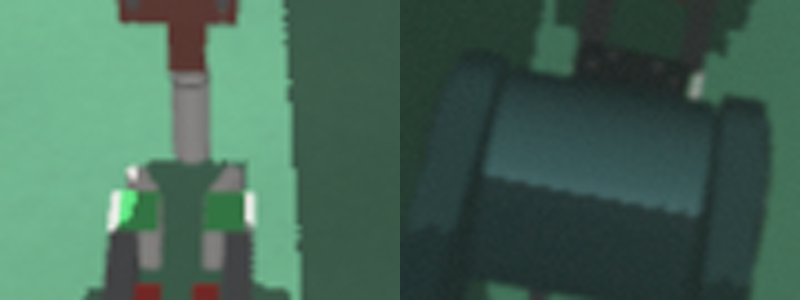

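```bash
python3 - <<'E'
from st import *
im=cv2.imread("pics/g1scene.png")
y=-14.7*np.pi/180;u=np.array([np.cos(y),np.sin(y)]);v=np.array([-u[1],u[0]])
g=lambda P:np.c_[P@u*1000-572.5,P@v*1000-90.2].round(1)
gray=im.astype(int)
for r in (172,176,180,184):
    print(r,[tuple(x) for x in gray[r,310:327:1]][:0],gray[r,308:328].mean(1).astype(int), (gray[r,308:328,1]-gray[r,308:328,2]))
for r in (196,198,200,202,204): print(r,gray[r,298:334,1]-gray[r,298:334,2])
for r in (196,200,204): print(r, gray[r,298:334,1])
E
```

```text
172 [] [148 147 148 148 148 135 116 116 119 120 119 118 120 121 136 150 150 150
 148 147] [69 70 69 70 71 41 -1 -1 -1 -1 -1 -1 -2  8 48 73 72 71 71 70]
176 [] [148 147 148 147 148 135 118 123 128 131 130 127 123 121 136 149 150 149
 149 149] [71 70 70 70 71 42 -1 -1 -1 -1 -1 -1 -1  8 48 72 73 72 72 72]
180 [] [147 148 148 147 147 136 121 124 128 131 131 127 124 120 135 148 148 149
 149 148] [70 69 71 70 70 47  7 -2 -2 -2 -2 -1 -2  8 47 70 70 71 71 70]
184 [] [147 148 147 147 147 137 124 123 128 130 130 128 124 119 133 147 146 146
 147 147] [70 70 70 70 70 52 15 -1 -2 -2 -1 -1  0  2 42 71 70 70 71 70]
196 [ 71  63  12  16  84 132 131 115  65  65  65  65  50  33  31  29  31  30
  30  30  30  30  32  47  59  60  59  60  61  60  60  61  17  11  47  67]
198 [ 69  59  10  20 110 131 125  84  65  64  65  65  39  23  30  29  30  30
  29  29  31  31  31  46  65  65  66  65  65  66  65  57   7   6  45  66]
200 [ 68  35   3  23 125 131 115  65  65  66  65  65  36  21  31  29  30  30
  31  31  31  30  36  53  66  65  65  66  64  66  65  57   7   6  44  67]
202 [69 30  9 35 98 84 65 65 65 64 65 65 29 13 30 30 30 30 29 30 30 30 35 52
 65 65 65 66 65 65 65 56 13 16 44 67]
204 [69 31  1 15 24 23 24 27 27 25 24 24 12  8 26 31 31 30 31 31 31 31 31 28
 24 24 26 30 33 34 33 31 12 18 51 67]
196 [184 191 225 238 235 232 231 196 116 116 116 116 114 102  90  88  89  90
  89  90  89  89  96 110 116 117 116 116 116 116 116 129 210 229 198 175]
200 [180 212 236 237 232 232 196 116 115 116 116 116 115 103  91  89  89  89
  89  89  89  88  99 113 116 116 116 116 116 117 116 117 212 233 201 175]
204 [181 173 135  87  86  86  86  94 113 123 122 121 118 103  91  89  89  88
  89  89  90  89 102 119 122 122 117 103  93  93  92  93  95 119 156 175]
```

```bash
python3 - <<'E'
from st import *
y=-14.7*np.pi/180;u=np.array([np.cos(y),np.sin(y)]);v=np.array([-u[1],u[0]])
g=lambda P:np.c_[P@u*1000-572.5,P@v*1000-90.2].round(1)
print(g(plane("scene",[(317.7,187)],.004)))
for z in(.03,): print(g(plane("scene",[(309.9,200),(320.6,200),(309.9,196),(320.8,196)],z)))
E
```

```text
[[-119.3    0.8]]
[[-33.1 -14.9]
 [-33.8  13.1]
 [-49.2 -16. ]
 [-50.   12.9]]
```

The foot is about 4 mm up. The scene view puts the slot centre about 2 mm to the tool's +y, so I'll correct 1.5 mm and advance to the flare.

```bash
python3 -m jog '[[1,0.05,0.015,0,0,0,0],[1,0.12,0.015,0,0,0,0],[1,0.2,0.015,0,0,0,0],[1,0.28,0.015,0,0,0,0],[1,0.36,0.015,0,0,0,0],[1,0.44,0.015,0,0,0,0],[1,0.5,0.015,0,0,0,0],[1,0.5,0.015,0,0,0,0]]'
python3 -c "from st import *;st()"
python3 -m jog '[[1,0.01,0,0,0,0,0],[1,0.02,0,0,0,0,0],[1,0.03,0,0,0,0,0],[1,0.04,0,0,0,0,0],[1,0.06,0,0,0,0,0],[1,0.08,0,0,0,0,0],[1,0.1,0,0,0,0,0],[1,0.1,0,0,0,0,0]]'
python3 -c "from st import *;st()"
```

```text
clock: 13.2
tcp_pos: [0.5051, -0.0404, 0.1022]
eef_rot: [0.992, -0.128, 0.001, 0.0]
wrist_force: [0.7, -0.0, -3.7]
width: 0.0179
tcp [ 0.5051 -0.0404  0.1022] yaw -14.76 tilt [ 0.0011 -0.0004] gauge x -73.6 y -1.1 F along 0.7 across 0.15 z -3.73 w 0.0179 t 13.2
clock: 14.0
tcp_pos: [0.514, -0.0427, 0.1022]
eef_rot: [0.992, -0.128, 0.0, 0.0]
wrist_force: [0.7, 0.2, -4.4]
width: 0.0177
tcp [ 0.514  -0.0427  0.1022] yaw -14.76 tilt [ 0.0005 -0.0002] gauge x -64.5 y -1.1 F along 0.66 across 0.41 z -4.43 w 0.0177 t 14.0
```

```bash
python3 -m jog '[[1,0.01,0,0,0,0,0],[1,0.02,0,0,0,0,0],[1,0.03,0,0,0,0,0],[1,0.04,0,0,0,0,0],[1,0.05,0,0,0,0,0],[1,0.06,0,0,0,0,0],[1,0.07,0,0,0,0,0],[1,0.07,0,0,0,0,0]]'
python3 -c "from st import *;st()"
python3 -m jog '[[1,0.01,0,0,0,0,0],[1,0.02,0,0,0,0,0],[1,0.03,0,0,0,0,0],[1,0.04,0,0,0,0,0],[1,0.05,0,0,0,0,0],[1,0.05,0,0,0,0,0],[1,0.05,0,0,0,0,0],[1,0.05,0,0,0,0,0]]'
python3 -c "from st import *;st()"
```

```text
clock: 14.8
tcp_pos: [0.5205, -0.0444, 0.1022]
eef_rot: [0.992, -0.128, 0.0, 0.0]
wrist_force: [0.4, 0.0, -4.3]
width: 0.0174
tcp [ 0.5205 -0.0444  0.1022] yaw -14.76 tilt [ 0.0001 -0.0001] gauge x -57.8 y -1.1 F along 0.4 across 0.12 z -4.32 w 0.0174 t 14.8
clock: 15.6
tcp_pos: [0.525, -0.0456, 0.1021]
eef_rot: [0.992, -0.128, -0.0, 0.0]
wrist_force: [-0.1, -1.3, -3.9]
width: 0.0178
tcp [ 0.525  -0.0456  0.1021] yaw -14.76 tilt [-0.0002 -0.0001] gauge x -53.1 y -1.1 F along 0.21 across -1.34 z -3.87 w 0.0178 t 15.6
```

```bash
python3 -m jog '[[1,0.01,0,0,0,0,0],[1,0.02,0,0,0,0,0],[1,0.03,0,0,0,0,0],[1,0.04,0,0,0,0,0],[1,0.05,0,0,0,0,0],[1,0.06,0,0,0,0,0],[1,0.06,0,0,0,0,0],[1,0.06,0,0,0,0,0]]'
python3 -c "from st import *;st();st()"
```

```text
clock: 16.4
tcp_pos: [0.5309, -0.0472, 0.1021]
eef_rot: [0.992, -0.128, -0.0, 0.0]
wrist_force: [0.1, 0.9, -3.6]
width: 0.0177
tcp [ 0.5309 -0.0472  0.1021] yaw -14.75 tilt [-0.0001 -0.0001] gauge x -47.0 y -1.1 F along -0.15 across 0.89 z -3.58 w 0.0177 t 16.4
tcp [ 0.5309 -0.0472  0.1021] yaw -14.75 tilt [-0.0001 -0.0001] gauge x -47.0 y -1.1 F along -0.15 across 0.89 z -3.58 w 0.0177 t 16.4
```

```bash
python3 -m jog '[[1,0.02,0,0,0,0,0],[1,0.04,0,0,0,0,0],[1,0.06,0,0,0,0,0],[1,0.08,0,0,0,0,0],[1,0.1,0,0,0,0,0],[1,0.12,0,0,0,0,0],[1,0.14,0,0,0,0,0],[1,0.15,0,0,0,0,0]]'
python3 -c "from st import *;st()"
python3 -m jog '[[1,0.02,0,0,0,0,0],[1,0.04,0,0,0,0,0],[1,0.06,0,0,0,0,0],[1,0.08,0,0,0,0,0],[1,0.1,0,0,0,0,0],[1,0.12,0,0,0,0,0],[1,0.14,0,0,0,0,0],[1,0.15,0,0,0,0,0]]'
python3 -c "from st import *;st()"
python3 -m jog '[[1,0.02,0,0,0,0,0],[1,0.04,0,0,0,0,0],[1,0.05,0,0,0,0,0],[1,0.05,0,0,0,0,0],[1,0.05,0,0,0,0,0],[1,0.05,0,0,0,0,0],[1,0.05,0,0,0,0,0],[1,0.05,0,0,0,0,0]]'
python3 - <<'E'
from st import *
o=st()
im=read_camera("scene")[:,:,::-1];cv2.imwrite("pics/g2.png",cv2.resize(im[160:250,270:390],(800,600),interpolation=cv2.INTER_CUBIC))
E
```

```text
clock: 17.2
tcp_pos: [0.5457, -0.051, 0.1022]
eef_rot: [0.992, -0.128, 0.0, 0.0]
wrist_force: [0.1, -0.6, -3.9]
width: 0.0177
tcp [ 0.5457 -0.051   0.1022] yaw -14.76 tilt [ 0.0001 -0.0001] gauge x -31.7 y -1.1 F along 0.22 across -0.54 z -3.89 w 0.0177 t 17.2
clock: 18.0
tcp_pos: [0.5602, -0.0549, 0.1022]
eef_rot: [0.992, -0.128, 0.0, 0.0]
wrist_force: [0.4, 0.1, -4.0]
width: 0.0179
tcp [ 0.5602 -0.0549  0.1022] yaw -14.76 tilt [ 0.0002 -0.0002] gauge x -16.7 y -1.1 F along 0.38 across 0.18 z -4.02 w 0.0179 t 18.0
clock: 18.8
tcp_pos: [0.5647, -0.0561, 0.1022]
eef_rot: [0.992, -0.128, -0.0, 0.0]
wrist_force: [0.8, -0.8, -3.5]
width: 0.018
tcp [ 0.5647 -0.0561  0.1022] yaw -14.76 tilt [-0.0001 -0.0001] gauge x -12.1 y -1.1 F along 0.95 across -0.62 z -3.5 w 0.018 t 18.8
```

View pics/g2.png

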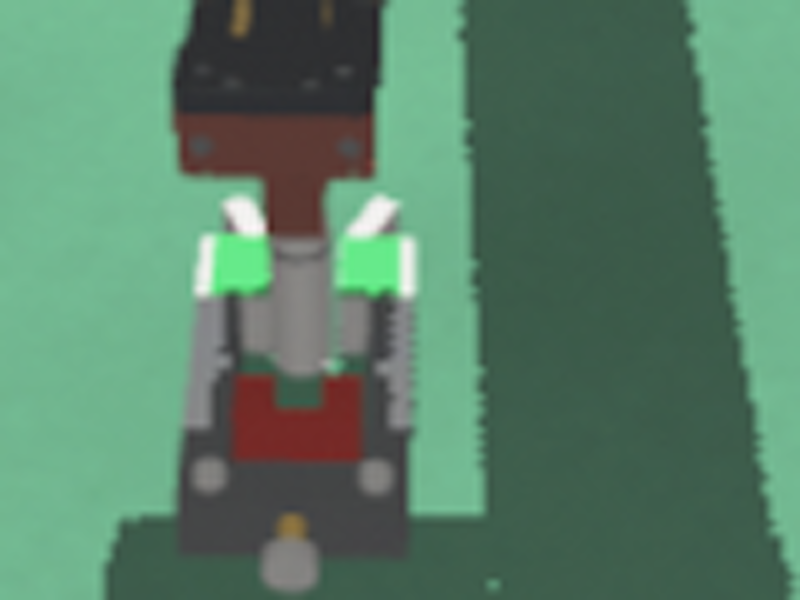

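```bash
python3 - <<'E'
from st import *
y=-14.7*np.pi/180;u=np.array([np.cos(y),np.sin(y)]);v=np.array([-u[1],u[0]])
g=lambda P:np.c_[P@u*1000-572.5,P@v*1000-90.2].round(1)
im=cv2.imread("pics/g2.png")
c=lambda x,y:(270+x*.15-.5,160+y*.15-.5)
print(g(plane("scene",[c(235,237),c(235,293),c(372,237),c(372,293)],.03)))
print(g(plane("scene",[c(255,376),c(340,376),c(275,408)],.034)))
E
python3 -m jog '[[1,0.01,0,0,0,0,0],[1,0.02,0,0,0,0,0],[1,0.03,0,0,0,0,0],[1,0.04,0,0,0,0,0],[1,0.05,0,0,0,0,0],[1,0.06,0,0,0,0,0],[1,0.07,0,0,0,0,0],[1,0.08,0,0,0,0,0]]'
python3 -c "from st import *;st()"
```

```text
[[-52.7 -29.9]
 [-19.1 -27.4]
 [-54.2  24.7]
 [-20.5  25.8]]
[[ 31.9 -16.1]
 [ 31.   15.7]
 [ 48.8  -7.5]]
clock: 19.65
tcp_pos: [0.5726, -0.0581, 0.1022]
eef_rot: [0.992, -0.128, -0.0, 0.0]
wrist_force: [-0.6, -0.0, -4.4]
width: 0.0179
tcp [ 0.5726 -0.0581  0.1022] yaw -14.75 tilt [-0.     -0.0001] gauge x -3.9 y -1.1 F along -0.61 across -0.17 z -4.37 w 0.0179 t 19.65
```

```bash
python3 -m jog '[[1,0.01,0,0,0,0,0],[1,0.02,0,0,0,0,0],[1,0.03,0,0,0,0,0],[1,0.04,0,0,0,0,0],[1,0.05,0,0,0,0,0],[1,0.06,0,0,0,0,0],[1,0.07,0,0,0,0,0],[1,0.08,0,0,0,0,0]]'
python3 -c "from st import *;st()"
python3 -m jog '[[1,0.01,0,0,0,0,0],[1,0.02,0,0,0,0,0],[1,0.03,0,0,0,0,0],[1,0.04,0,0,0,0,0],[1,0.05,0,0,0,0,0],[1,0.06,0,0,0,0,0],[1,0.06,0,0,0,0,0],[1,0.06,0,0,0,0,0]]'
python3 -c "from st import *;st()"
```

```text
clock: 20.45
tcp_pos: [0.5803, -0.0602, 0.1021]
eef_rot: [0.992, -0.128, -0.0, 0.0]
wrist_force: [0.0, 0.8, -3.8]
width: 0.0175
tcp [ 0.5803 -0.0602  0.1021] yaw -14.76 tilt [-0.0001 -0.0001] gauge x 4.1 y -1.2 F along -0.17 across 0.76 z -3.85 w 0.0175 t 20.45
clock: 21.25
tcp_pos: [0.586, -0.0617, 0.1021]
eef_rot: [0.992, -0.128, -0.0, 0.0]
wrist_force: [0.3, 0.4, -4.3]
width: 0.0175
tcp [ 0.586  -0.0617  0.1021] yaw -14.76 tilt [-0.0001 -0.0001] gauge x 10.0 y -1.1 F along 0.15 across 0.48 z -4.28 w 0.0175 t 21.25
```

```bash
python3 -m jog '[[1,0.005,0,0,0,0,0],[1,0.01,0,0,0,0,0],[1,0.015,0,0,0,0,0],[1,0.02,0,0,0,0,0],[1,0.025,0,0,0,0,0],[1,0.025,0,0,0,0,0],[1,0.025,0,0,0,0,0],[1,0.025,0,0,0,0,0]]'
python3 -c "from st import *;st()"

```

```text
clock: 22.05
tcp_pos: [0.5884, -0.0623, 0.1021]
eef_rot: [0.992, -0.128, -0.0, 0.0]
wrist_force: [-0.9, 0.3, -4.7]
width: 0.0178
tcp [ 0.5884 -0.0623  0.1021] yaw -14.76 tilt [-0.0002 -0.0001] gauge x 12.4 y -1.2 F along -0.94 across 0.06 z -4.7 w 0.0178 t 22.05
```

```bash
python3 -m jog '[[1,0.003,0,0,0,0,0],[1,0.006,0,0,0,0,0],[1,0.009,0,0,0,0,0],[1,0.012,0,0,0,0,0],[1,0.015,0,0,0,0,0],[1,0.015,0,0,0,0,0],[1,0.015,0,0,0,0,0],[1,0.015,0,0,0,0,0]]'
python3 -c "from st import *;st()"

```

```text
clock: 22.85
tcp_pos: [0.5899, -0.0627, 0.1022]
eef_rot: [0.992, -0.128, 0.0, 0.0]
wrist_force: [-0.1, -0.4, -3.2]
width: 0.0179
tcp [ 0.5899 -0.0627  0.1022] yaw -14.75 tilt [-0.     -0.0001] gauge x 14.0 y -1.1 F along -0.02 across -0.38 z -3.19 w 0.0179 t 22.85
```

```bash
python3 -m jog '[[1,0.003,0,0,0,0,0],[1,0.006,0,0,0,0,0],[1,0.009,0,0,0,0,0],[1,0.012,0,0,0,0,0],[1,0.015,0,0,0,0,0],[1,0.015,0,0,0,0,0],[1,0.015,0,0,0,0,0],[1,0.015,0,0,0,0,0]]'
python3 -c "from st import *;st()"

```

```text
clock: 23.65
tcp_pos: [0.5913, -0.0631, 0.1022]
eef_rot: [0.992, -0.128, -0.0, 0.0]
wrist_force: [0.4, -0.1, -4.8]
width: 0.0175
tcp [ 0.5913 -0.0631  0.1022] yaw -14.76 tilt [-0.     -0.0001] gauge x 15.5 y -1.1 F along 0.4 across -0.01 z -4.76 w 0.0175 t 23.65
```

```bash
python3 -m jog '[[1,0.003,0,0,0,0,0],[1,0.006,0,0,0,0,0],[1,0.009,0,0,0,0,0],[1,0.012,0,0,0,0,0],[1,0.015,0,0,0,0,0],[1,0.015,0,0,0,0,0],[1,0.015,0,0,0,0,0],[1,0.015,0,0,0,0,0]]'
python3 -c "from st import *;st()"

```

```text
clock: 24.45
tcp_pos: [0.5927, -0.0634, 0.1021]
eef_rot: [0.992, -0.128, -0.0, 0.0]
wrist_force: [0.5, 0.3, -4.0]
width: 0.018
tcp [ 0.5927 -0.0634  0.1021] yaw -14.76 tilt [-0.0001 -0.0001] gauge x 16.9 y -1.2 F along 0.43 across 0.46 z -4.04 w 0.018 t 24.45
```

```bash
python3 -m jog '[[1,0.003,0,0,0,0,0],[1,0.006,0,0,0,0,0],[1,0.009,0,0,0,0,0],[1,0.012,0,0,0,0,0],[1,0.015,0,0,0,0,0],[1,0.015,0,0,0,0,0],[1,0.015,0,0,0,0,0],[1,0.015,0,0,0,0,0]]'
python3 -c "from st import *;st()"

```

```text
clock: 25.25
tcp_pos: [0.5942, -0.0638, 0.1022]
eef_rot: [0.992, -0.128, -0.0, 0.0]
wrist_force: [0.1, 0.8, -4.2]
width: 0.0177
tcp [ 0.5942 -0.0638  0.1022] yaw -14.76 tilt [-0.0001 -0.0001] gauge x 18.5 y -1.2 F along -0.1 across 0.84 z -4.24 w 0.0177 t 25.25
```

```bash
python3 -m jog '[[1,0.003,0,0,0,0,0],[1,0.006,0,0,0,0,0],[1,0.009,0,0,0,0,0],[1,0.012,0,0,0,0,0],[1,0.015,0,0,0,0,0],[1,0.015,0,0,0,0,0],[1,0.015,0,0,0,0,0],[1,0.015,0,0,0,0,0]]'
python3 -c "from st import *;st()"

```

```text
clock: 26.05
tcp_pos: [0.5956, -0.0642, 0.1021]
eef_rot: [0.992, -0.128, -0.0, 0.0]
wrist_force: [0.4, -0.1, -3.2]
width: 0.0176
tcp [ 0.5956 -0.0642  0.1021] yaw -14.76 tilt [-0.0002 -0.0001] gauge x 19.9 y -1.2 F along 0.4 across 0.03 z -3.24 w 0.0176 t 26.05
```

```bash
python3 -m jog '[[1,0.003,0,0,0,0,0],[1,0.006,0,0,0,0,0],[1,0.009,0,0,0,0,0],[1,0.01,0,0,0,0,0],[1,0.01,0,0,0,0,0],[1,0.01,0,0,0,0,0],[1,0.01,0,0,0,0,0],[1,0.01,0,0,0,0,0]]'
python3 -c "from st import *;st()"

```

```text
clock: 26.85
tcp_pos: [0.5962, -0.0643, 0.102]
eef_rot: [0.992, -0.128, -0.001, -0.0]
wrist_force: [-2.4, 2.0, -3.2]
width: 0.0175
tcp [ 0.5962 -0.0643  0.102 ] yaw -14.76 tilt [-0.001   0.0002] gauge x 20.5 y -1.1 F along -2.81 across 1.37 z -3.16 w 0.0175 t 26.85
```

Contact: -2.8 N along the slot at gauge x ≈ 20.5, about 2 mm short of the camera's estimate of 23. I'll build up to about 8 N gently.

```bash
python3 -m jog '[[1,0.002,0,0,0,0,0],[1,0.004,-0.001,0,0,0,0],[1,0.006,-0.001,0,0,0,0],[1,0.006,-0.001,0,0,0,0],[1,0.006,-0.001,0,0,0,0],[1,0.006,-0.001,0,0,0,0],[1,0.006,-0.001,0,0,0,0],[1,0.006,-0.001,0,0,0,0]]'
python3 -c "from st import *;st()"

```

```text
clock: 27.65
tcp_pos: [0.5965, -0.0643, 0.1019]
eef_rot: [0.992, -0.128, -0.001, -0.0]
wrist_force: [-3.7, 2.0, -3.6]
width: 0.0179
tcp [ 0.5965 -0.0643  0.1019] yaw -14.76 tilt [-0.0015  0.0004] gauge x 20.8 y -1.0 F along -4.06 across 0.99 z -3.6 w 0.0179 t 27.65
```

```bash
python3 -m jog '[[1,0.003,0,0,0,0,0],[1,0.006,-0.001,0,0,0,0],[1,0.009,-0.001,0,0,0,0],[1,0.011,-0.001,0,0,0,0],[1,0.011,-0.001,0,0,0,0],[1,0.011,-0.001,0,0,0,0],[1,0.011,-0.001,0,0,0,0],[1,0.011,-0.001,0,0,0,0]]'
python3 -c "from st import *;st()"

```

```text
clock: 28.45
tcp_pos: [0.597, -0.0642, 0.1018]
eef_rot: [0.992, -0.129, -0.001, -0.0]
wrist_force: [-5.6, 2.7, -2.3]
width: 0.0179
tcp [ 0.597  -0.0642  0.1018] yaw -14.77 tilt [-0.0026  0.0009] gauge x 21.3 y -0.8 F along -6.12 across 1.23 z -2.25 w 0.0179 t 28.45
```

```bash
python3 -m jog '[[1,0.003,0,0,0,0,0],[1,0.006,-0.001,0,0,0,0],[1,0.008,-0.001,0,0,0,0],[1,0.008,-0.001,0,0,0,0],[1,0.008,-0.001,0,0,0,0],[1,0.008,-0.001,0,0,0,0],[1,0.008,-0.001,0,0,0,0],[1,0.008,-0.001,0,0,0,0]]'
python3 -c "from st import *;st()"

```

```text
clock: 29.25
tcp_pos: [0.5975, -0.064, 0.1016]
eef_rot: [0.992, -0.129, -0.002, -0.0]
wrist_force: [-6.2, 3.7, -3.7]
width: 0.0178
tcp [ 0.5975 -0.064   0.1016] yaw -14.77 tilt [-0.0034  0.0013] gauge x 21.7 y -0.5 F along -6.93 across 1.97 z -3.67 w 0.0178 t 29.25
```

```bash
python3 -m jog '[[1,0.002,0,0,0,0,0],[1,0.004,0,0,0,0,0],[1,0.004,0,0,0,0,0],[1,0.004,0,0,0,0,0],[1,0.004,0,0,0,0,0],[1,0.004,0,0,0,0,0],[1,0.004,0,0,0,0,0],[1,0.004,0,0,0,0,0]]'
python3 - <<'E'
from st import *
o=st()
im=read_camera("scene")[:,:,::-1];cv2.imwrite("pics/g3.png",cv2.resize(im[160:250,270:390],(800,600),interpolation=cv2.INTER_CUBIC))
st()
E
```

```text
clock: 30.05
tcp_pos: [0.5976, -0.064, 0.1016]
eef_rot: [0.992, -0.129, -0.002, -0.0]
wrist_force: [-7.0, 4.3, -1.6]
width: 0.0176
tcp [ 0.5976 -0.064   0.1016] yaw -14.77 tilt [-0.004   0.0015] gauge x 21.8 y -0.5 F along -7.85 across 2.34 z -1.57 w 0.0176 t 30.05
tcp [ 0.5976 -0.064   0.1016] yaw -14.77 tilt [-0.0039  0.0015] gauge x 21.8 y -0.5 F along -7.49 across 2.42 z -2.77 w 0.0178 t 30.1
```

View pics/g3.png

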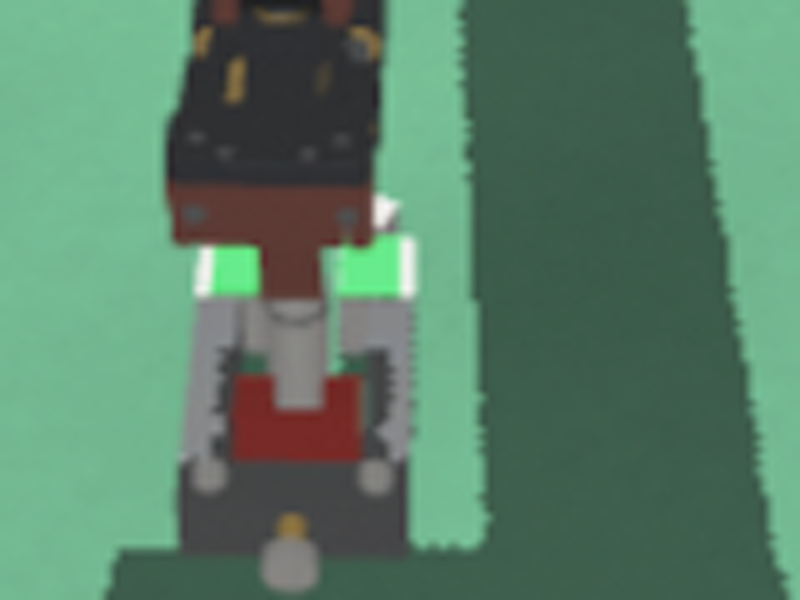

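The shaft sits upright in front of the red anvils, centred on their gap, with about 7.7 N pressing. I'll hold it once more.

```bash
python3 -m jog '[[1,0.001,0,0,0,0,0],[1,0.001,0,0,0,0,0],[1,0.001,0,0,0,0,0],[1,0.001,0,0,0,0,0],[1,0.001,0,0,0,0,0],[1,0.001,0,0,0,0,0],[1,0.001,0,0,0,0,0],[1,0.001,0,0,0,0,0]]'
python3 -c "from st import *;st()"

```

```text
clock: 30.9
tcp_pos: [0.5976, -0.064, 0.1016]
eef_rot: [0.992, -0.129, -0.002, -0.0]
wrist_force: [-6.0, 3.6, -2.7]
width: 0.018
tcp [ 0.5976 -0.064   0.1016] yaw -14.77 tilt [-0.0041  0.0015] gauge x 21.8 y -0.5 F along -6.78 across 1.99 z -2.67 w 0.018 t 30.9
```

```bash
python3 -m jog '[[1,0.002,0,0,0,0,0],[1,0.002,0,0,0,0,0],[1,0.002,0,0,0,0,0],[1,0.002,0,0,0,0,0],[1,0.002,0,0,0,0,0],[1,0.002,0,0,0,0,0],[1,0.002,0,0,0,0,0],[1,0.002,0,0,0,0,0]]'
python3 -c "from st import *;st()"
python3 -m jog '[[1,0,0,0,0,0,0],[1,0,0,0,0,0,0],[1,0,0,0,0,0,0],[1,0,0,0,0,0,0],[1,-0.01,0.001,0,0,0,0],[1,-0.02,0.002,0,0,0,0],[1,-0.03,0.003,0,0,0,0],[1,-0.05,0.003,0,0,0,0]]'
python3 -c "from st import *;st()"

```

```text
clock: 31.7
tcp_pos: [0.5977, -0.064, 0.1016]
eef_rot: [0.992, -0.129, -0.002, -0.001]
wrist_force: [-6.2, 4.3, -1.8]
width: 0.0175
tcp [ 0.5977 -0.064   0.1016] yaw -14.77 tilt [-0.0043  0.0016] gauge x 21.9 y -0.5 F along -7.06 across 2.61 z -1.82 w 0.0175 t 31.7
clock: 32.5
tcp_pos: [0.5961, -0.064, 0.1023]
eef_rot: [0.992, -0.128, 0.001, -0.0]
wrist_force: [0.3, 2.0, -5.2]
width: 0.018
tcp [ 0.5961 -0.064   0.1023] yaw -14.76 tilt [ 0.0024 -0.0003] gauge x 20.4 y -0.9 F along -0.24 across 1.98 z -5.22 w 0.018 t 32.5
```

```bash
python3 -m jog '[[1,-0.04,0,0,0,0,0],[1,-0.09,0,0,0,0,0],[1,-0.14,0,0,0,0,0],[1,-0.19,0,0,0,0,0],[1,-0.24,0,0,0,0,0],[1,-0.28,0,0,0,0,0],[1,-0.3,0,0,0,0,0],[1,-0.3,0,0,0,0,0]]'
python3 -c "from st import *;st()"

```

```text
clock: 33.3
tcp_pos: [0.5656, -0.0563, 0.1022]
eef_rot: [0.992, -0.128, -0.0, 0.0]
wrist_force: [0.8, -0.1, -4.3]
width: 0.0174
tcp [ 0.5656 -0.0563  0.1022] yaw -14.75 tilt [-0.0001 -0.0001] gauge x -11.1 y -1.1 F along 0.83 across 0.1 z -4.26 w 0.0174 t 33.3
```

```bash
python3 -m jog '[[1,-0.02,0,0,0,0,0],[1,-0.04,0,0,0,0,0],[1,-0.06,0,0,0,0,0],[1,-0.08,0,0,0,0,0],[1,-0.1,0,0,0,0,0],[1,-0.12,0,0,0,0,0],[1,-0.14,0,0,0,0,0],[1,-0.15,0,0,0,0,0]]'
python3 -c "from st import *;st()"
python3 -m jog '[[1,-0.03,0,0,0,0,0],[1,-0.06,0,0,0,0,0],[1,-0.09,0,0,0,0,0],[1,-0.12,0,0,0,0,0],[1,-0.16,0,0,0,0,0],[1,-0.2,0,0,0,0,0],[1,-0.24,0,0,0,0,0],[1,-0.26,0,0,0,0,0]]'
python3 -c "from st import *;st()"
python3 -m jog '[[1,-0.05,0,0,0,0,0],[1,-0.11,0,0,0,0,0],[1,-0.18,0,0,0,0,0],[1,-0.26,0,0,0,0,0],[1,-0.34,0,0,0,0,0],[1,-0.42,0,0,0,0,0],[1,-0.5,0,0,0,0,0],[1,-0.55,0,0,0,0,0]]'
python3 -m jog '[[1,0,0,-0.1,0,0,0],[1,0,0,-0.2,0,0,0],[1,0,0,-0.3,0,0,0],[1,0,0,-0.4,0,0,0],[1,0,0,-0.5,0,0,0],[1,0,0,-0.6,0,0,0],[1,0,0,-0.65,0,0,0],[1,0,0,-0.65,0,0,0]]'
python3 - <<'E'
from st import *
o=st();M=R.from_quat(o['eef_rot']).as_matrix()
im=read_camera("scene")[:,:,::-1];cv2.imwrite("pics/p1.png",im);cv2.imwrite("pics/p1c.png",cv2.resize(im[120:210,360:480],(800,600),interpolation=cv2.INTER_CUBIC))
print((M.T@(np.array([.446,.2575,o['tcp_pos'][2]])-o['tcp_pos']))*10)
E
```

```text
clock: 34.1
tcp_pos: [0.5511, -0.0525, 0.1021]
eef_rot: [0.992, -0.128, -0.0, 0.0]
wrist_force: [-0.1, -1.3, -4.1]
width: 0.0177
tcp [ 0.5511 -0.0525  0.1021] yaw -14.75 tilt [-0.0003 -0.0001] gauge x -26.2 y -1.1 F along 0.28 across -1.28 z -4.14 w 0.0177 t 34.1
clock: 34.9
tcp_pos: [0.5256, -0.0457, 0.1021]
eef_rot: [0.992, -0.128, -0.0, 0.0]
wrist_force: [-0.5, -0.1, -4.0]
width: 0.0178
tcp [ 0.5256 -0.0457  0.1021] yaw -14.75 tilt [-0.0006  0.    ] gauge x -52.5 y -1.1 F along -0.45 across -0.27 z -3.95 w 0.0178 t 34.9
clock: 35.7
tcp_pos: [0.4719, -0.0316, 0.1021]
eef_rot: [0.992, -0.128, -0.0, 0.0]
wrist_force: [0.4, 0.3, -4.3]
width: 0.0178
clock: 36.5
tcp_pos: [0.4736, -0.032, 0.168]
eef_rot: [0.992, -0.128, 0.001, 0.0]
wrist_force: [0.2, 0.1, -3.3]
width: 0.0177
tcp [ 0.4736 -0.032   0.168 ] yaw -14.76 tilt [ 0.0016 -0.0005] gauge x -106.2 y -1.0 F along 0.13 across 0.13 z -3.28 w 0.0177 t 36.5
[-1.0047 -2.7296 -0.0018]
```

View pics/p1c.png

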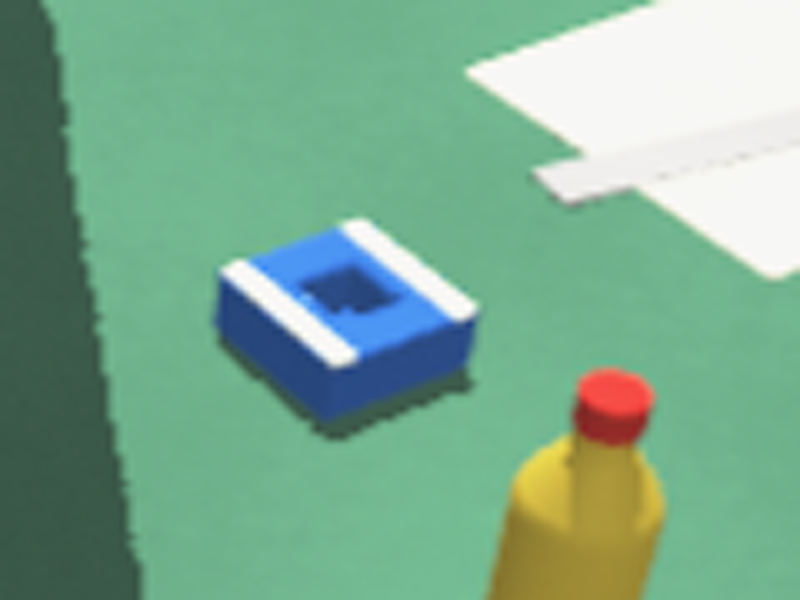

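The draw-back was clean. The pocket is well lit now, so I'll measure it in the scene view as well.

```bash
python3 - <<'E'
from st import *
im=cv2.imread("pics/p1.png")
for m in blobs(im,(0,0,200),(180,60,255),(392,150,42,28),8): print(rect("scene",m,.03))
c=lambda x,y:(360+x*.15-.5,120+y*.15-.5)
# top-face corners, pocket corners
P=plane("scene",[c(232,262),c(358,219),c(480,310),c(345,366)],.03)*1000;print("top corners",P,P.mean(0),np.hypot(*(np.roll(P,-1,0)-P).T))
P=plane("scene",[c(300,285),c(352,264),c(404,295),c(352,314)],.03)*1000;print("pocket",P,P.mean(0))
print("oil", plane("scene",[c(615,385)],.13)*1000)
P=plane("scene",[(313.0,187)],.004)
E
```

```text
(array([438.114 , 289.5232]), array([436.6623, 289.4023]), (81.8897476196289, 16.04542350769043), 16.792451858520508, 86)
(array([457.1809, 225.6711]), array([456.5797, 225.6721]), (81.23045349121094, 14.005702018737793), 16.776521682739258, 84)
top corners [[415.4755 214.8704]
 [396.7815 281.8947]
 [474.0831 306.6024]
 [498.1238 234.8633]] [446.116  259.5577] [69.5825 81.1543 75.6601 85.0321]
pocket [[438.8063 237.7707]
 [429.1358 265.9165]
 [456.2279 279.0548]
 [464.1272 251.758 ]] [447.0743 258.625 ]
oil [[650.3454 261.4506]]
```

```bash
python3 -m jog '[[1,-0.04,-0.1,0,0,0,0],[1,-0.08,-0.22,0,0,0,0],[1,-0.13,-0.36,0,0,0,0],[1,-0.18,-0.5,0,0,0,0],[1,-0.24,-0.65,0,0,0,0],[1,-0.29,-0.8,0,0,0,0],[1,-0.337,-0.913,0,0,0,0],[1,-0.337,-0.913,0,0,0,0]]'
python3 -m jog '[[1,-0.04,-0.1,0,0,0,0],[1,-0.08,-0.22,0,0,0,0],[1,-0.13,-0.36,0,0,0,0],[1,-0.18,-0.5,0,0,0,0],[1,-0.24,-0.65,0,0,0,0],[1,-0.29,-0.8,0,0,0,0],[1,-0.337,-0.913,0,0,0,0],[1,-0.337,-0.913,0,0,0,0]]'
python3 -m jog '[[1,-0.04,-0.1,0,0,0,0],[1,-0.08,-0.22,0,0,0,0],[1,-0.13,-0.36,0,0,0,0],[1,-0.18,-0.5,0,0,0,0],[1,-0.24,-0.65,0,0,0,0],[1,-0.29,-0.8,0,0,0,0],[1,-0.337,-0.913,0,0,0,0],[1,-0.337,-0.913,0,0,0,0]]'
python3 -m jog '[[1,0,0,0,0,0,0],[1,0,0,0.05,0,0,0],[1,0,0,0.1,0,0,0],[1,0,0,0.15,0,0,0],[1,0,0,0.2,0,0,0],[1,0,0,0.25,0,0,0],[1,0,0,0.3,0,0,0],[1,0,0,0.3,0,0,0]]'
python3 - <<'E'
from st import *
o=st();M=R.from_quat(o['eef_rot']).as_matrix()
im=read_camera("scene")[:,:,::-1];cv2.imwrite("pics/p2.png",im);cv2.imwrite("pics/p2c.png",cv2.resize(im[120:210,360:480],(800,600),interpolation=cv2.INTER_CUBIC))
print((M.T@(np.array([.4456,.2585,o['tcp_pos'][2]])-o['tcp_pos']))*10)
E
```

```text
clock: 37.35
tcp_pos: [0.4628, 0.0668, 0.1668]
eef_rot: [0.992, -0.127, -0.001, -0.0]
wrist_force: [0.3, -0.0, -3.6]
width: 0.0181
clock: 38.15
tcp_pos: [0.4542, 0.1632, 0.1671]
eef_rot: [0.992, -0.128, -0.0, -0.0]
wrist_force: [0.2, 0.5, -4.2]
width: 0.0176
clock: 38.95
tcp_pos: [0.4449, 0.2603, 0.1671]
eef_rot: [0.992, -0.128, 0.0, -0.0]
wrist_force: [0.2, -0.7, -4.4]
width: 0.0177
clock: 39.75
tcp_pos: [0.4446, 0.2584, 0.1363]
eef_rot: [0.992, -0.128, -0.001, 0.0]
wrist_force: [-0.1, 0.1, -4.7]
width: 0.0176
tcp [0.4446 0.2584 0.1363] yaw -14.76 tilt [-0.0015 -0.0007] gauge x -208.1 y 272.6 F along -0.09 across 0.08 z -4.68 w 0.0176 t 39.75
[ 0.0099 -0.0034 -0.    ]
```

View pics/p2c.png

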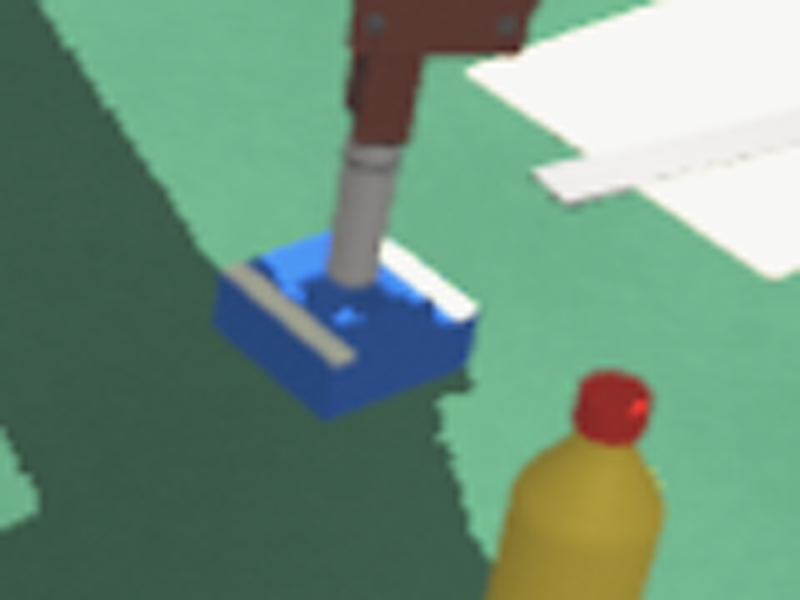

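```bash
python3 - <<'E'
from st import *
c=lambda x,y:(360+x*.15-.5,120+y*.15-.5)
print(plane("scene",[c(354,275),c(353,272)],.0386)*1000)
E
```

```text
[[448.2463 257.8513]
 [446.0426 258.2814]]
```

The foot is over the pocket centre, matching within about 1 mm in the same view. I'll go down in steps.

```bash
python3 -m jog '[[1,0.01,0,0.03,0,0,0],[1,0.01,0,0.06,0,0,0],[1,0.01,0,0.09,0,0,0],[1,0.01,0,0.12,0,0,0],[1,0.01,0,0.15,0,0,0],[1,0.01,0,0.18,0,0,0],[1,0.01,0,0.18,0,0,0],[1,0.01,0,0.18,0,0,0]]'
python3 -c "from st import *;st()"
python3 -m jog '[[1,0,0,0.02,0,0,0],[1,0,0,0.04,0,0,0],[1,0,0,0.06,0,0,0],[1,0,0,0.08,0,0,0],[1,0,0,0.09,0,0,0],[1,0,0,0.1,0,0,0],[1,0,0,0.1,0,0,0],[1,0,0,0.1,0,0,0]]'
python3 -c "from st import *;st()"
```

```text
clock: 40.6
tcp_pos: [0.446, 0.2585, 0.119]
eef_rot: [0.992, -0.128, -0.0, 0.0]
wrist_force: [0.1, -0.1, -4.9]
width: 0.0181
tcp [0.446  0.2585 0.119 ] yaw -14.76 tilt [-0.0002 -0.0001] gauge x -206.7 y 273.0 F along 0.13 across -0.03 z -4.93 w 0.0181 t 40.6
clock: 41.4
tcp_pos: [0.4461, 0.2585, 0.1092]
eef_rot: [0.992, -0.128, 0.0, 0.0]
wrist_force: [-0.1, -0.3, -4.4]
width: 0.0177
tcp [0.4461 0.2585 0.1092] yaw -14.76 tilt [-0.     -0.0001] gauge x -206.6 y 273.0 F along -0.0 across -0.33 z -4.36 w 0.0177 t 41.4
```

```bash
python3 -m jog '[[1,0,0,0.004,0,0,0],[1,0,0,0.008,0,0,0],[1,0,0,0.012,0,0,0],[1,0,0,0.016,0,0,0],[1,0,0,0.016,0,0,0],[1,0,0,0.016,0,0,0],[1,0,0,0.016,0,0,0],[1,0,0,0.016,0,0,0]]'
python3 -c "from st import *;st()"
```

```text
clock: 42.2
tcp_pos: [0.4461, 0.2585, 0.1077]
eef_rot: [0.992, -0.128, 0.0, 0.0]
wrist_force: [-1.1, -0.4, -0.8]
width: 0.0177
tcp [0.4461 0.2585 0.1077] yaw -14.76 tilt [ 0. -0.] gauge x -206.6 y 273.0 F along -0.92 across -0.64 z -0.84 w 0.0177 t 42.2
```

The shaft is seated: its weight has left the wrist at exactly the expected height. I'll open slowly, then rise.

```bash
python3 -m jog '[[0.6,0,0,0,0,0,0],[0.4,0,0,0,0,0,0],[0.2,0,0,0,0,0,0],[0,0,0,0,0,0,0],[0,0,0,0,0,0,0],[0,0,0,0,0,0,0],[0,0,0,0,0,0,0],[0,0,0,0,0,0,0]]'
python3 -c "from st import *;st()"
python3 -m jog '[[0,0,0,-0.02,0,0,0],[0,0,0,-0.05,0,0,0],[0,0,0,-0.1,0,0,0],[0,0,0,-0.2,0,0,0],[0,0,0,-0.35,0,0,0],[0,0,0,-0.55,0,0,0],[0,0,0,-0.8,0,0,0],[0,0,0,-1,0,0,0]]'
python3 - <<'E'
from st import *
o=st()
im=read_camera("scene")[:,:,::-1];cv2.imwrite("pics/p3.png",im);cv2.imwrite("pics/p3c.png",cv2.resize(im[110:200,360:480],(800,600),interpolation=cv2.INTER_CUBIC))
E
```

```text
clock: 43.0
tcp_pos: [0.446, 0.2584, 0.1075]
eef_rot: [0.992, -0.128, -0.0, 0.0]
wrist_force: [-0.4, -0.3, 0.3]
width: 0.044
tcp [0.446  0.2584 0.1075] yaw -14.76 tilt [-0.     -0.0001] gauge x -206.6 y 273.0 F along -0.33 across -0.44 z 0.29 w 0.044 t 43.0
clock: 43.8
tcp_pos: [0.4463, 0.2586, 0.2096]
eef_rot: [0.992, -0.128, 0.001, -0.0]
wrist_force: [1.0, -0.6, 0.2]
width: 0.0442
tcp [0.4463 0.2586 0.2096] yaw -14.76 tilt [0.0013 0.0005] gauge x -206.4 y 273.2 F along 1.12 across -0.3 z 0.2 w 0.0442 t 43.8
```

View pics/p3c.png

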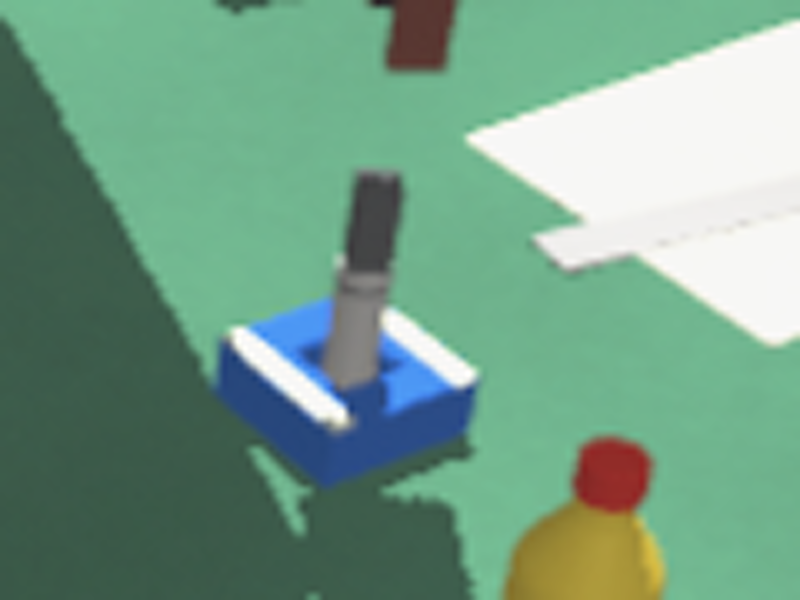

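View pics/p3.png

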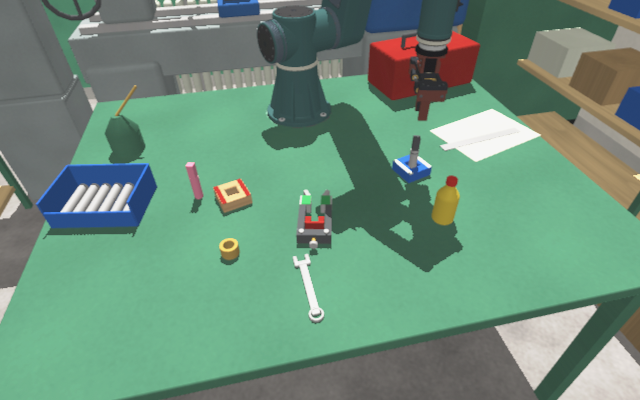

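The shaft stands upright in the blue pocket (scene 414,158) with the gripper clear above it. The bottle, wrench, bush and decoy are where they were, so I'll hand it in.

```bash
python3 -c "
from rig import *
print(close_job())"
```

```text
the job is handed in; nothing more can be done
None
```

The shaft is standing upright in the blue pocket, released, and the job was handed in at about 44 s of the 70 s allowed.

- **Go gap:** I lifted the bare steel shaft from the wooden block and pushed it through the green gap with its foot about 4 mm above the bench. Side forces stayed near sensor noise, at most about 1.3 N.
- **No-go anvils:** They stopped the shaft with its axis about 21 mm into the gauge. I held the push for about 2 s. It read 6.8–7.9 N along the slot, slightly under the 8 N asked, with 2–2.6 N sideways. The shaft did not enter the anvils.
- **Return and placing:** I drew it back out the way it went in. As it was lowered into the pocket, its weight left the wrist at the same gripper height as when it was picked up.
- **Last checks:** The final picture shows the shaft upright in the pocket and the gripper about 100 mm above its grasp height. The oil bottle, wrench, bush and pink decoy look unmoved, judged by eye in that one view.
- **Disagreements:** The two cameras differed by up to about 5 mm, so I averaged them. The camera estimate of the anvil stop was about 2 mm past where touch found it, and I went by touch.

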